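Click the thick filter cassette into its fume-extractor holder

TASK

Fit the thick filter cassette upright into the holder with the wide slot and press it down, gently and by feel, past the sprung side ball until it clicks and is held; stop pressing as soon as you feel it come up against the stop. Let go of it, and leave the thin cassette standing where it is.

Things in the scene. Friction and masses are not known exactly. Their poses are not given: they have to be found in the camera images.
- cassette_centre (a point): Thick white pleated filter cassette standing upright on the bench: 50 wide (x), 24 thick (y), 140 mm high (z up), 0.10-0.20 kg. Point: its centre, 70 mm above its foot. Works either way round (half turn). Up to 98 mm of the foot end enters the holder: hold it across its thickness in its top 40 mm, e.g. 50 mm above this point.
- cassette: The thick cassette at the centre of its foot (underside), same axes. Both narrow ends are rounded at the foot (8 mm radius) and have a notch 5 mm deep from 44 to 54 mm above the foot; the ball drops into it.
- thin_cassette_centre (a point): Thin cassette, alike (50 wide, 140 mm high) but only 14 mm thick, standing on the bench; point at its centre, 70 mm above its foot. Not wanted: leave it standing.
- thin_cassette: The thin cassette at the centre of its foot, x along its width, z up.
- dock: Wide-slot holder: grey fixed open-topped block, 80 x 55 (flanges 100 x 77), 105 mm high, round suction stub to x = -71. Origin: centre of underside; x along the 52 mm slot, y across its 27 mm width. (The other holder's slot is 17 mm.) Inside, a stop lies 10 to 50 mm above the origin, unknown until felt: 3 mm sprung pad (6 N/mm), then rigid. It breaks if the cassette presses on it with over 30 N.
- dock_mouth (a point): Centre of the wide-slot holder's mouth, level with its top, 105 mm above the bench; axes as dock. The rims flare outward by about 5 mm over the top 6 mm.
- ball (a joint): Sprung 10 mm ball in the slot's +x end wall, 46 mm above the stop. 0 m = fully out (empty slot, or in the cassette's notch); 0.001 to 0.004 m = pushed back by the passing cassette, which takes about 4 to 15 N downward. It clicks into the notch in the last 2 mm or so before the cassette's foot meets the stop.
Things that resemble listed ones, but are neither listed nor needed, are in the scene too. Leave any orange or pink look-alike of the thin_cassette alone.

How it is judged:
By the outcome, as a careful person would: the job done as asked, in the order asked, and still so for the second after the job is handed in, with the robot touching nothing.
It also fails if it takes over 54 s, if anything falls off the work surface, if the arm or the gripper's body presses on something with over 40 N, if the wrist force passes 120 N, or if a joint passes its speed limit or range.

ROBOT

A 7-joint arm with a two-finger parallel gripper is mounted at the origin on the work surface. World frame = base frame: x ahead of the robot, y to its left, z up, the work surface at z = 0. Lengths are in m, angles in rad, forces in N, time in s.
With the tool pointing down it reaches from about 0.425 to 1.025 m from the base axis. Payload 9.4 kg.
Tool frame: the origin (TCP) lies midway between the tips of the shut fingers; the grasp point (between the pads) lies 19 mm behind it; z points along the fingers, y is the line along which they close (so a half turn about z gives the same grasp; the last joint's range is limited). The gripper opens to 85 mm and grips with 20 to 120 N. Pads are 22 mm wide; open, the fingers measure 114 mm over their backs; the gripper's body (76 mm by 85 mm) begins 54 mm behind the grasp point. The pads swing forward as they close: fully open they stand 13 mm farther back than shut.
Start: joints at [1.259, 0.599, -0.003, 1.599, 0.002, 0.943, -0.08], TCP at [0.169, -0.705, 0.231] pointing down, gripper open.
Joint ranges: [-2.57, 2.57], [-0.35, 1.97], [-1.29, 1.29], [0.11, 2.56], [-1.05, 4.19], [0.11, 1.86], [-2.63, 2.63]. Speed limits (rad/s): [2.22, 2.22, 3.01, 3.01, 3.14, 3.14, 3.14].

INTERFACE

Orientations are given as a rotation vector (axis times angle).
In Python, from plant import bot gives the robot as it stands.
- The arm moves only by the tool carry_out, never from a script. Its argument "moves" is a list of rows, each a list of 2 entries, a list of its own where there are three numbers: the shift along the world's x, y, z in cm, then the turn about the world's z in rad. In form: [[[tx, ty, tz], turn], ...]. A call has 1 to 10 rows; each row shifts and turns the commanded pose from where the row before left it; what a row does not reach is not made up. A row lasts 1/10 s, in which the tool goes at most 50 mm and 8.59 degrees, less where a joint would pass 70% of its speed; a pose out of reach is approached as far as the arm can. A call with a gripper value outside its range is refused whole. "grip" is the opening, from 0 (shut) to 1 (fully open), set as the call begins (left out, the last holds). The fingers move at their own pace and stop on an object; the grip force is fixed at half the most. Time passes only in rows, so rows that do not move let the fingers close. It gives the time, the measured TCP pose, the force, the opening and the grip force at its end, in the units of the state.
- bot.get_obs(): the state, without advancing time (a new reading comes with each control period).
- bot.capture(name): name is "side" or "top" or "wrist"; returns a dict with "color" (384x512x3 uint8, red, green, blue), "fovy" (degrees; the focal length in pixels is half the picture's height over the tangent of half this angle, whatever the lens; pixels are square), "cx", "cy" (the principal point, pixels), "k1" (the pictures are not rectified: a ray, as slopes to the right and down, at radius r is drawn at 1 + k1 r^2 times it, then the intrinsics apply), "extrinsics" (4x4, takes a point from camera to world coordinates). Camera axes: x right, y down, z forward; pixel columns grow to the right and rows downward; lengths in m; the calibration is good to about 2 mm. A picture is of the moment at which its call begins. There is no depth.
- bot.hand_in(): hands the job in; it is judged then, once.
The state is a dict: "t": time; "qpos": joint angles; "qd": joint speeds; "effort": joint torques, N m; "eef_pos": TCP position; "tcp_rot": TCP orientation; "contact_force": force on the tool from outside, world axes, zero at the start; "moment": the same for the moment, N m; "width": finger opening in m; "grip_force": force on a finger pad.
Only numpy, scipy, OpenCV 4.12 (cv2) and the standard library are available. Lean on these libraries where they do the work, as an engineer would, in place of code of your own. Each camera call takes 0.05 s, during which the arm holds its last target. There are 200 camera calls.

## Working session

There is one attempt and no reset: what is moved stays moved. The work goes in short steps, Python scripts to look and compute and a tool call to move; the robot and the scene stay as the last step left them, time stands still between calls to the robot, and variables do not carry over. Pictures are saved under pics/ and viewed, at most 10 in all, crops included, and the job is handed in when it is done.

Besides the shell and the picture viewer there is one more tool, called after "Call:" as name([rows], argument=value, ...), one row to a line, values as JSON. carry_out: Moves the arm, as the interface text tells. Its arguments: {"type":"object","properties":{"moves":{"type":"array","items":{"type":"array"}},"grip":{"type":"number"}},"required":["moves"]}

```bash
mkdir -p pics; ls
cat > h.py <<'E'
import numpy as np, cv2, pickle
from plant import bot
def cap(n,f):
    c=bot.capture(n); cv2.imwrite('pics/'+f+'.png',c['color'][:,:,::-1]); pickle.dump(c,open(f+'.pkl','wb')); return c
def K(c):
    f=c['color'].shape[0]/2/np.tan(np.radians(c['fovy'])/2); return np.array([[f,0,c['cx']],[0,f,c['cy']],[0,0,1.]])
def ray(c,uv):
    p=cv2.undistortPoints(np.array(uv,float).reshape(-1,1,2),K(c),np.array([c['k1'],0,0,0.]))[:,0]
    E=np.array(c['extrinsics']); d=np.c_[p,np.ones(len(p))]@E[:3,:3].T
    return E[:3,3],d
def onz(c,uv,z):
    o,d=ray(c,uv); return o+d*((z-o[2])/d[:,2])[:,None]
def proj(c,P):
    E=np.linalg.inv(np.array(c['extrinsics']))
    return cv2.projectPoints(np.array(P,float).reshape(-1,1,3),cv2.Rodrigues(E[:3,:3])[0],E[:3,3],K(c),np.array([c['k1'],0,0,0.]))[0][:,0]
E
python3 - <<'E'
from h import *
for n in('top','side','wrist'):
    c=cap(n,n+'0'); print(n,c['fovy'],c['k1'],np.round(c['extrinsics'],3).tolist())
o=bot.get_obs(); print(o)
a=[cv2.imread(f'pics/{n}0.png') for n in('top','side','wrist')]
E
```

```text
pics
top 55.19456176616163 -0.11294539263895753 [[-0.028, -0.982, 0.188, 0.365], [-1.0, 0.025, -0.016, -0.004], [0.011, -0.188, -0.982, 0.805], [0.0, 0.0, 0.0, 1.0]]
side 48.42563466916867 -0.014202993172031463 [[-0.985, -0.076, 0.152, 0.376], [-0.17, 0.477, -0.862, 0.747], [-0.008, -0.876, -0.483, 0.532], [0.0, 0.0, 0.0, 1.0]]
wrist 62.6731935165376 -0.03063249675278006 [[0.234, -0.923, -0.307, 0.247], [-0.972, -0.223, -0.072, -0.686], [-0.002, 0.315, -0.949, 0.373], [0.0, 0.0, 0.0, 1.0]]
{'t': 0.15, 'qpos': array([ 1.25930262,  0.59993837, -0.00248864,  1.59991523,  0.00179472,
        0.94292234, -0.07977773]), 'qd': array([-9.01218262e-04, -2.49166204e-03,  1.74400947e-03, -3.60121626e-03,
       -7.79002916e-04, -5.27638271e-04,  6.09039206e-05]), 'effort': array([ 2.81192159e-03, -7.76995111e+01,  1.56672388e+00, -2.58235270e+01,
        1.24635836e-02,  6.81150210e-03, -3.33628566e-05]), 'eef_pos': array([ 0.16854758, -0.70478375,  0.23062933]), 'tcp_rot': array([-3.11882150e+00, -3.67882230e-01,  4.34364746e-04]), 'contact_force': array([0.2477214 , 0.33286837, 0.01225425]), 'moment': array([-0.03817208,  0.0310612 ,  0.0258337 ]), 'grip_force': 0.0, 'width': 0.08547812008486559}
```

View pics/top0.png

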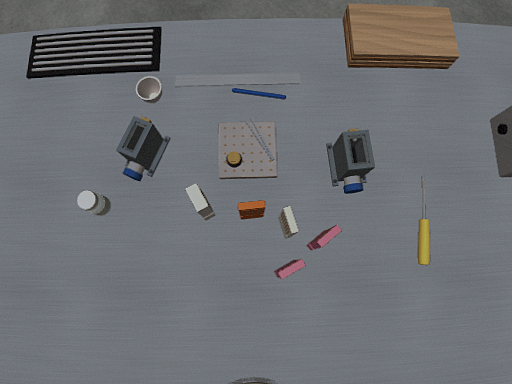

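View pics/side0.png

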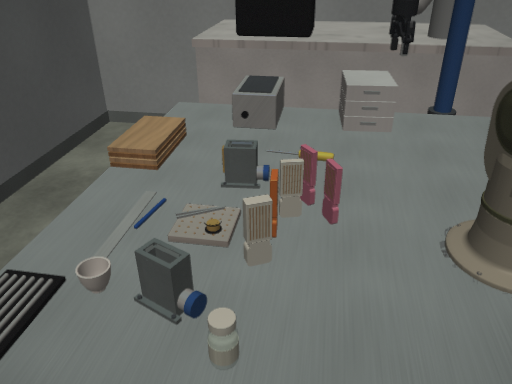

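The top view shows white cassettes at (200,201) and (290,221), and holders at (140,147) and (352,155). Next I'll enlarge these to measure them.

Run:
```python
from h import *
a=cv2.imread('pics/top0.png')
def cr(x,y,w=64,h=48): return cv2.resize(a[y-h//2-10:y+h//2+10,x-w//2:x+w//2],None,fx=6,fy=4.2 and 6*1.0,interpolation=cv2.INTER_CUBIC)[:, :]
def t(x,y): return cv2.resize(a[y-24:y+24,x-32:x+32],(400,300),interpolation=cv2.INTER_CUBIC)
cv2.imwrite('pics/crop1.png',np.vstack([np.hstack([t(140,146),t(352,158)]),np.hstack([t(200,202),t(290,221)])]))
```

```text
(no output)
```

View pics/crop1.png

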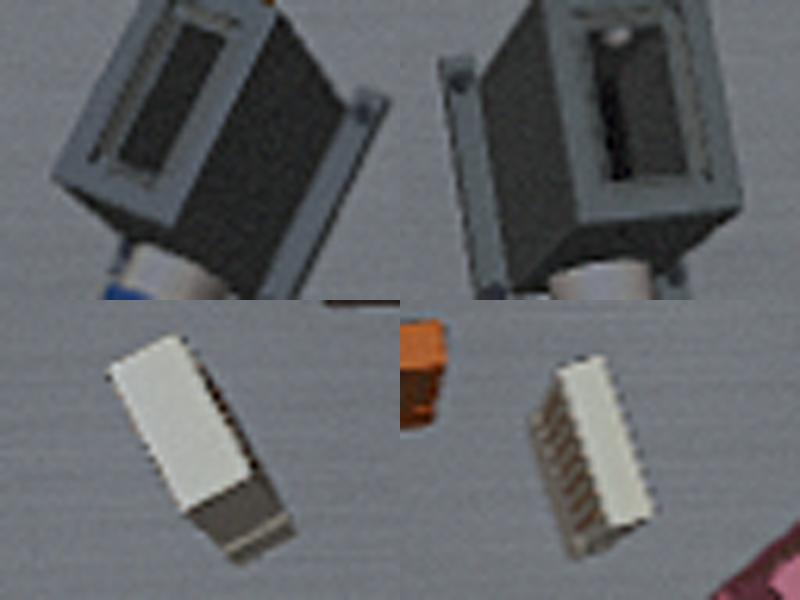

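Bottom-left is the thick cassette. The right-hand holder has the wider mouth, and its ball shows at crop (620,35).

Run:
```python
from h import *
c=pickle.load(open('top0.pkl','rb'))
def go(ox,oy,pts,z):
    P=onz(c,np.array(pts)/6.25-0.5+0.08+[ox,oy],z); print(np.round(P[:,:2],4).tolist(),np.round(P.mean(0),4)); 
    d=np.roll(P,-1,0)-P; print(np.round(np.hypot(d[:,0],d[:,1])*1e3,1),np.round(np.degrees(np.arctan2(d[:,1],d[:,0])),1))
go(168,178,[(110,72),(180,36),(250,175),(187,213)],.14)
go(258,197,[(559,372),(602,355),(655,515),(612,528)]-np.array([400,300]),.14)
print('slot right'); go(320,134,np.array([(588,32),(668,22),(692,170),(606,182)])-[400,0],.10)
print('near edge R'); go(320,134,np.array([(580,222),(742,207)])-[400,0],.105)
print('near edge L'); go(108,122,np.array([(55,180),(175,225)]),.105)
a=cv2.imread('pics/top0.png')[110:206,314:394]
cv2.imwrite('pics/crop2.png',cv2.resize(a,None,fx=6,fy=6,interpolation=cv2.INTER_CUBIC))
```

```text
[[0.5056, 0.1156], [0.516, 0.0948], [0.4737, 0.0741], [0.4629, 0.0927]] [0.4895 0.0943 0.14  ]
[23.2 47.1 21.5 48.5] [ -63.5 -153.9  120.2   28.3]
[[0.4654, -0.064], [0.4701, -0.0769], [0.4226, -0.0903], [0.4192, -0.0776]] [ 0.4444 -0.0772  0.14  ]
[13.7 49.3 13.1 48.1] [ -69.9 -164.3  105.    16.3]
slot right
[[0.6106, -0.2101], [0.6137, -0.2372], [0.5632, -0.2405], [0.5598, -0.2118]] [ 0.5868 -0.2249  0.1   ]
[27.2 50.6 28.9 50.9] [ -83.5 -176.2   96.9    1.9]
near edge R
[[0.5454, -0.2008], [0.5493, -0.2541]] [ 0.5473 -0.2275  0.105 ]
[53.5 53.5] [-85.8  94.2]
near edge L
[[0.5965, 0.263], [0.5801, 0.2227]] [0.5883 0.2428 0.105 ]
[43.5 43.5] [-112.2   67.8]
```

View pics/crop2.png

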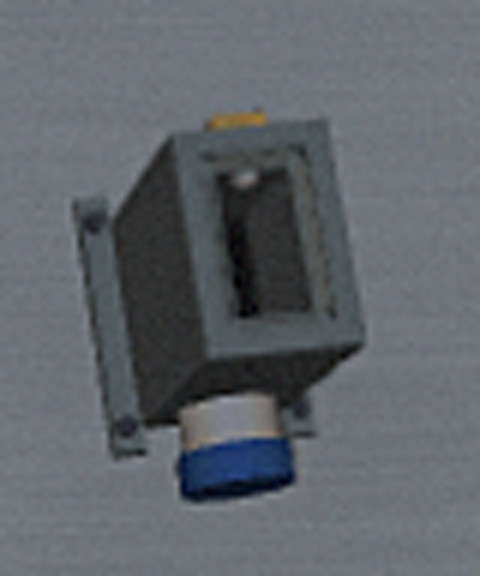

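Corner sizes match: the thick cassette measures about 23x48 mm with yaw near 27°, and the right-hand slot is about 27-29 mm wide. I'll set out for a point above the cassette.

Call:
carry_out([
  [[2.8,3.0,0],0],
  [[2.8,3.0,0],0],
  [[2.8,3.0,0],0],
  [[2.8,3.0,0],0],
  [[2.8,3.0,0],0],
  [[2.8,3.0,0],0],
  [[2.8,3.0,0],0],
  [[2.8,3.0,0],0],
  [[2.8,3.0,0],0],
  [[2.8,3.0,0],0],
], grip=1)

```text
t: 1.15
eef_pos: [0.4496, -0.4037, 0.2312]
tcp_rot: [-3.12, -0.368, 0.0]
contact_force: [1.3, -1.0, -0.7]
width: 0.0854
grip_force: 0.0
```

Call:
carry_out([
  [[0.3,4.5,0],0.03],
  [[0.3,4.5,0],0.03],
  [[0.3,4.5,0],0.03],
  [[0.3,4.5,0],0.03],
  [[0.3,4.5,0],0.03],
  [[0.3,4.5,0],0.03],
  [[0.3,4.5,0],0.03],
  [[0.3,4.5,0],0.02],
  [[0.3,4.5,0],0],
  [[0.3,4.5,0],0],
])

```text
t: 2.15
eef_pos: [0.4785, 0.0466, 0.2314]
tcp_rot: [3.057, 0.723, 0.0]
contact_force: [1.2, -0.8, -0.6]
width: 0.0858
grip_force: 0.0
```

Run:
```python
from h import *
c=pickle.load(open('top0.pkl','rb'))
P=onz(c,np.array([(172,135),(327,120),(365,345),(207,358)])/6-.42+[314,110],.105)
d=np.roll(P,-1,0)-P; print(P,P.mean(0),np.hypot(d[:,0],d[:,1]),np.degrees(np.arctan2(d[:,1],d[:,0])))
w=cap('wrist','w1'); o=bot.get_obs(); print(o['t'],o['eef_pos'],o['tcp_rot'],o['contact_force'])
```

```text
[[ 0.62326112 -0.19456252  0.105     ]
 [ 0.62800394 -0.24885114  0.105     ]
 [ 0.54846709 -0.25430273  0.105     ]
 [ 0.54508847 -0.2001778   0.105     ]] [ 0.58620515 -0.22447355  0.105     ] [0.0544954  0.07972346 0.05423027 0.07837406] [ -85.0071342  -176.07898644   93.57192384    4.10860103]
2.2 [0.47921273 0.05480712 0.23158729] [-3.05078901 -0.73462178 -0.00384895] [0.76834184 6.29289039 0.84731558]
```

View pics/w1.png

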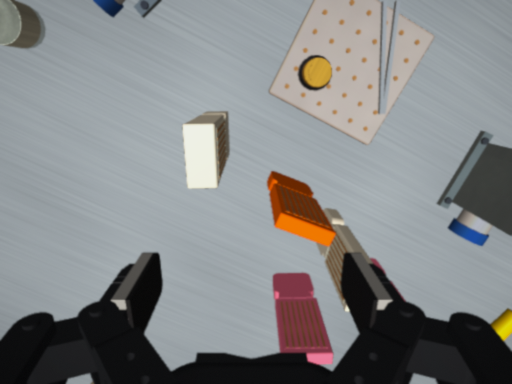

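The wrist view shows the thick cassette top at (183-218, 123-188), with the orange look-alike about 90 px to its right. Measuring the cassette from this view.

Run:
```python
from h import *
def top(f):
    w=pickle.load(open(f,'rb')); im=w['color'].astype(int); m=((im.min(2)>195)).astype(np.uint8)
    n,l,s,_=cv2.connectedComponentsWithStats(m)
    for i in range(1,n):
        if s[i,4]>150:
            ct=cv2.findContours((l==i).astype(np.uint8),0,2)[0][0]; r=cv2.minAreaRect(ct)
            P=onz(w,cv2.boxPoints(r),.14); d=np.roll(P,-1,0)-P
            print(f,r[0],P.mean(0)[:2],np.hypot(d[:,0],d[:,1]),np.degrees(np.arctan2(d[:,1],d[:,0])))
top('w1.pkl');top('top0.pkl')
w=cap('wrist','w2');top('w2.pkl');o=bot.get_obs(); print(o['t'],o['eef_pos'],o['tcp_rot'],o['contact_force'])
```

```text
w1.pkl (199.22886657714844, 155.96263122558594) [0.48906441 0.09584436] [0.02226215 0.04844529 0.02371393 0.04864339] [ -60.55633718 -152.47599011  119.75305198   25.82016815]
w2.pkl (209.6595458984375, 161.55255126953125) [0.48912573 0.09568999] [0.02256853 0.04855742 0.02402287 0.0487663 ] [ -59.39962425 -150.80631447  120.96215638   27.49017842]
2.25 [0.47906997 0.05133788 0.23146626] [-3.05178334e+00 -7.36149865e-01 -2.55465846e-03] [-0.09688284 -0.63608948  0.5126939 ]
```

Call:
carry_out([
  [[0.5,2.2,0],0.02],
  [[0.5,2.2,0],0],
  [[0,0,-3],0],
  [[0,0,-3],0],
  [[0,0,-3],0],
  [[0,0,-2],0],
  [[0,0,-1.0],0],
  [[0,0,-0.8],0],
  [[0,0,0],0],
  [[0,0,0],0],
], grip=0.75)

```text
t: 3.25
eef_pos: [0.489, 0.0889, 0.1038]
tcp_rot: [3.05, 0.754, 0.001]
contact_force: [0.2, 0.6, 1.3]
width: 0.0645
grip_force: 0.0
```

Call:
carry_out([
  [[0,0,0],0],
  [[0,0,0],0],
  [[0,0,0],0],
  [[0,0,0],0],
  [[0,0,0],0],
  [[0,0,0],0],
  [[0,0,0],0],
  [[0,0,0],0],
], grip=0)

```text
t: 4.05
eef_pos: [0.489, 0.089, 0.1038]
tcp_rot: [3.05, 0.754, 0.001]
contact_force: [-0.5, -0.4, 6.8]
width: 0.0231
grip_force: 63.2
```

Call:
carry_out([
  [[0,0,1],0],
  [[0,0,2.5],0],
  [[0,0,3],0],
  [[0,0,3],0],
  [[0,0,3],0],
  [[0,0,3],0],
  [[0,0,1],0],
  [[0,0,0],0],
  [[0,0,0],0],
])

```text
t: 4.95
eef_pos: [0.4881, 0.0886, 0.2675]
tcp_rot: [3.05, 0.754, -0.002]
contact_force: [-0.5, 0.0, -1.2]
width: 0.0233
grip_force: 62.4
```

Call:
carry_out([
  [[2.5,-1,0],-0.05],
  [[2.5,-2,0],-0.05],
  [[2.2,-3.5,0],-0.05],
  [[1.5,-3.5,0],-0.05],
  [[1.0,-3.5,0],-0.05],
  [[0,-3.8,0],-0.05],
  [[0,-3.8,0],-0.05],
  [[0,-3.8,0],-0.05],
  [[0,-3.8,0],-0.02],
  [[0,-2.7,0],0],
])

```text
t: 5.95
eef_pos: [0.5844, -0.2279, 0.2659]
tcp_rot: [3.14, 0.098, -0.006]
contact_force: [0.1, 0.2, -1.2]
width: 0.0233
grip_force: 62.5
```

Call:
carry_out([
  [[0,0,0],0],
  [[0,0,0],0],
  [[0,0,0],0],
])

```text
t: 6.25
eef_pos: [0.5855, -0.2236, 0.267]
tcp_rot: [-3.139, -0.104, 0.003]
contact_force: [0.3, 1.2, -1.9]
width: 0.0235
grip_force: 62.3
```

Run:
```python
from h import *
o=bot.get_obs(); print(o['t'],o['eef_pos'],o['tcp_rot'],o['contact_force'],o['width'],o['moment'])
a=cap('side','s3')['color'];b=cap('wrist','w3')['color']
a=cv2.resize(a[60:240,150:350],(400,360));b=cv2.resize(b,(400,300));b=np.vstack([b,np.zeros((60,400,3),np.uint8)])
cv2.imwrite('pics/m3.png',np.hstack([a,b])[:,:,::-1])
```

```text
6.25 [ 0.58547655 -0.22364784  0.26700517] [-3.13856835e+00 -1.04042716e-01  2.95187129e-03] [ 0.32492406  1.20430185 -1.87889604] 0.023471696491162736 [0.05991929 0.00781058 0.05464839]
```

View pics/m3.png

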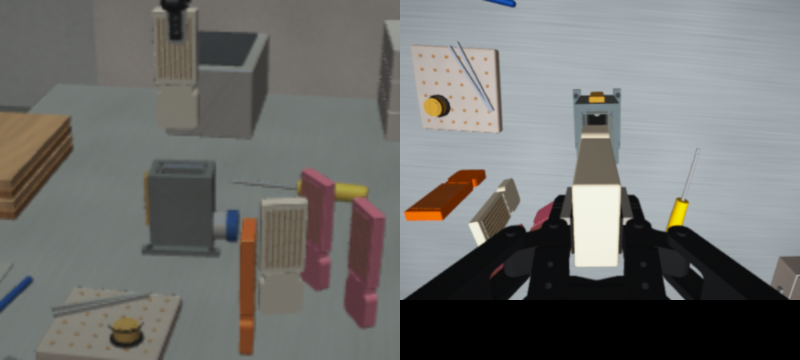

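The cassette hangs upright above the holder, with its foot at side-crop (158-198, 125). I'll take a finer look at foot against mouth.

Run:
```python
from h import *
s=pickle.load(open('s3.pkl','rb'));w=pickle.load(open('w3.pkl','rb'))
a=cv2.resize(s['color'][90:205,212:287],None,fx=5,fy=5,interpolation=cv2.INTER_CUBIC)
b=cv2.resize(w['color'][110:225,212:292],None,fx=5,fy=5,interpolation=cv2.INTER_CUBIC)
cv2.imwrite('pics/m4.png',np.hstack([a,b])[:,:,::-1])
im=w['color'].astype(int);m=(im.min(2)>195).astype(np.uint8)
n,l,st,_=cv2.connectedComponentsWithStats(m);i=1+st[1:,4].argmax()
ct=cv2.findContours((l==i).astype(np.uint8),0,2)[0][0]; r=cv2.minAreaRect(ct); q=cv2.boxPoints(r); P=onz(w,q,.303); d=np.roll(P,-1,0)-P
print(st[i],q,P,P.mean(0),np.hypot(d[:,0],d[:,1]),np.degrees(np.arctan2(d[:,1],d[:,0])))
```

```text
[ 221  238   60  103 5809] [[221. 238.]
 [280. 238.]
 [280. 340.]
 [221. 340.]] [[ 0.6124169  -0.21041574  0.303     ]
 [ 0.61393684 -0.23244999  0.303     ]
 [ 0.56596213 -0.2371853   0.303     ]
 [ 0.56421115 -0.21214678  0.303     ]] [ 0.58913176 -0.22304945  0.303     ] [0.0220866  0.04820784 0.02509967 0.04823682] [ -86.05392754 -174.36291449   94.00027249    2.05657424]
```

View pics/m4.png

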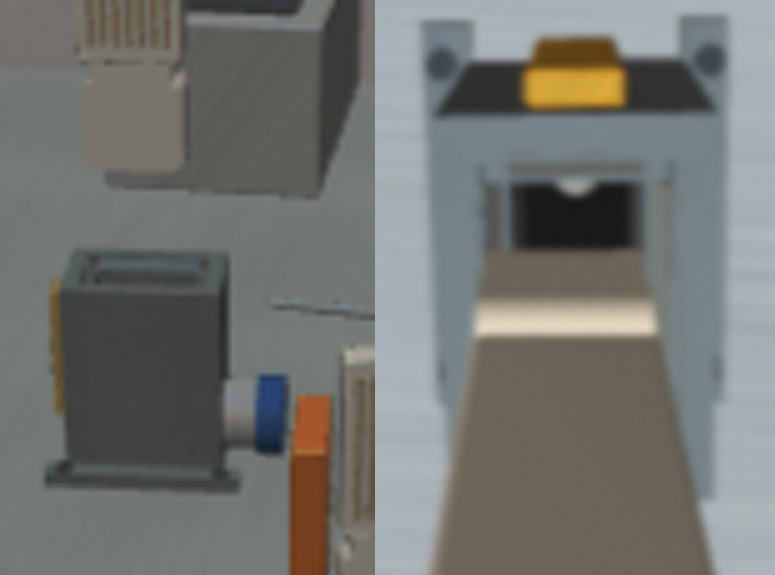

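Run:
```python
from h import *
s=pickle.load(open('s3.pkl','rb'));w=pickle.load(open('w3.pkl','rb'))
W=lambda p:(np.array(p)-[375,0])/5-.4+[212,110]
S=lambda p:np.array(p)/5-.4+[212,90]
print('dock far outer W',onz(w,W([(435,115),(718,113)]),.105))
print('flare W',onz(w,W([(482,165),(672,165)]),.105))
print('foot W',onz(w,W([(487,250),(648,250)]),.131))
print('foot edges W line z.135',onz(w,W([(478,300),(655,298)]),.17))
P=onz(s,S([(62,290),(229,293),(228,255),(72,250)]),.105);print('dock S',P,P.mean(0))
# side foot: intersect with plane y' = face
o,d=ray(s,S([(79,110),(187,110),(83,168),(183,168)]))
n=np.array([-np.sin(.068),np.cos(.068),0]);c0=np.array([.5889,-.2233,0])+n*.012
P=o+d*(((c0-o)@n)/(d@n))[:,None];print('foot S',P,P.mean(0))
```

```text
dock far outer W [[ 0.62369367 -0.19408582  0.105     ]
 [ 0.62776752 -0.24817428  0.105     ]]
flare W [[ 0.61469626 -0.20356258  0.105     ]
 [ 0.61720288 -0.24024996  0.105     ]]
foot W [[ 0.60386304 -0.20648464  0.131     ]
 [ 0.60584041 -0.23540009  0.131     ]]
foot edges W line z.135 [[ 0.60459207 -0.20713577  0.17      ]
 [ 0.60680323 -0.23472407  0.17      ]]
dock S [[ 0.62041247 -0.19395854  0.105     ]
 [ 0.53828138 -0.20299523  0.105     ]
 [ 0.54670986 -0.25006306  0.105     ]
 [ 0.62718911 -0.24432885  0.105     ]] [ 0.58314821 -0.22283642  0.105     ]
foot S [[ 0.61196434 -0.20970141  0.19281141]
 [ 0.55987221 -0.21324914  0.19426354]
 [ 0.61115043 -0.20975684  0.16338769]
 [ 0.56224559 -0.2130875   0.16490329]] [ 0.58630814 -0.21144872  0.17884148]
```

Call:
carry_out([
  [[-0.35,-0.16,0],0.005],
  [[0,0,-1.5],0],
  [[0,0,-2],0],
  [[0,0,-1],0],
  [[0,0,-0.7],0],
  [[0,0,0],0],
  [[0,0,0],0],
])

```text
t: 7.05
eef_pos: [0.5824, -0.2267, 0.2167]
tcp_rot: [3.139, 0.11, 0.001]
contact_force: [0.3, 0.5, -0.8]
width: 0.0233
grip_force: 62.3
```

Run:
```python
from h import *
o=bot.get_obs(); print(o['t'],o['eef_pos'],o['tcp_rot'],o['contact_force'],o['width'],o['moment'])
s=cap('side','s5');t=cap('top','t5');
a=cv2.resize(s['color'][90:205,212:287],None,fx=5,fy=5,interpolation=cv2.INTER_CUBIC)
b=cv2.resize(t['color'][100:215,314:394],None,fx=5,fy=5,interpolation=cv2.INTER_CUBIC)
cv2.imwrite('pics/m5.png',np.hstack([a,b])[:,:,::-1])
```

```text
7.05 [ 0.58243664 -0.22673519  0.21673615] [3.13947541e+00 1.09946925e-01 7.02937118e-04] [ 0.28977914  0.52817497 -0.79673213] 0.023273850975666373 [-0.00079195 -0.05396445 -0.01731018]
```

View pics/m5.png

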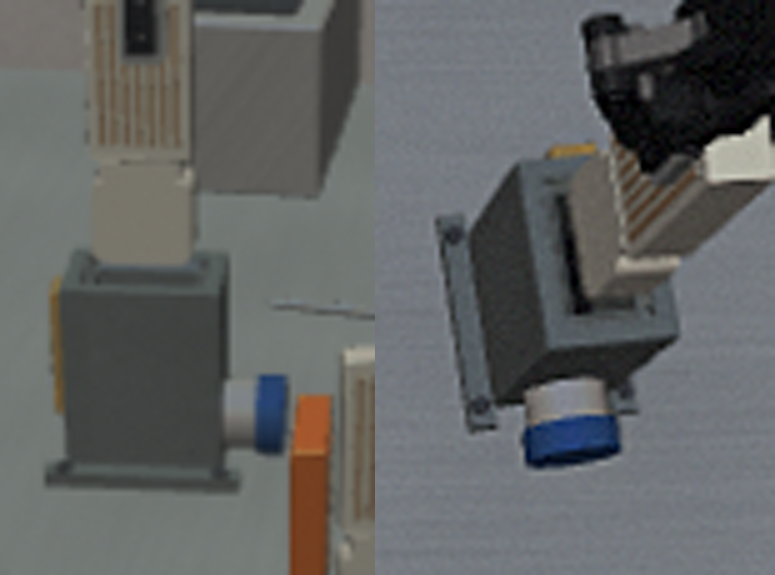

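The foot sits just above the mouth, centred on it in both views. The TCP reads about 1.5 mm low in y, so I'll correct that and enter gently.

Call:
carry_out([
  [[0,0.15,0],0.003],
  [[0,0,-0.4],0],
  [[0,0,-0.4],0],
  [[0,0,-0.4],0],
  [[0,0,0],0],
])

```text
t: 7.65
eef_pos: [0.5818, -0.2251, 0.2034]
tcp_rot: [-3.139, -0.114, 0.002]
contact_force: [-0.5, -0.1, -0.9]
width: 0.0235
grip_force: 62.3
```

Call:
carry_out([
  [[0,0,-0.2],0],
  [[0,0,-0.2],0],
  [[0,0,0],0],
])

```text
t: 7.95
eef_pos: [0.582, -0.2252, 0.2]
tcp_rot: [-3.139, -0.114, 0.001]
contact_force: [0.5, 0.2, -0.7]
width: 0.0234
grip_force: 62.3
```

Call:
carry_out([
  [[0,0,-0.15],0],
  [[0,0,-0.15],0],
])

```text
t: 8.15
eef_pos: [0.5822, -0.2253, 0.1973]
tcp_rot: [3.139, 0.114, 0.0]
contact_force: [0.4, 0.3, -0.7]
width: 0.0235
grip_force: 62.3
```

Call:
carry_out([
  [[0,0,-0.15],0],
  [[0,0,-0.15],0],
])

```text
t: 8.35
eef_pos: [0.5821, -0.2252, 0.1942]
tcp_rot: [-3.139, -0.114, 0.0]
contact_force: [-1.3, -0.1, 1.0]
width: 0.023
grip_force: 62.4
```

Call:
carry_out([
  [[0,0,-0.15],0],
  [[0,0,-0.15],0],
])

```text
t: 8.55
eef_pos: [0.5819, -0.2254, 0.1917]
tcp_rot: [3.139, 0.114, -0.0]
contact_force: [-3.5, -0.0, 6.3]
width: 0.0232
grip_force: 63.3
```

Call:
carry_out([
  [[0,0,-0.1],0],
  [[0,0,0],0],
])

```text
t: 8.75
eef_pos: [0.5819, -0.2254, 0.1904]
tcp_rot: [3.139, 0.114, -0.0]
contact_force: [-0.8, 0.0, 0.3]
width: 0.0232
grip_force: 62.7
```

Call:
carry_out([
  [[0,0,-0.1],0],
  [[0,0,0],0],
])

```text
t: 8.95
eef_pos: [0.582, -0.2254, 0.1893]
tcp_rot: [3.139, 0.114, -0.0]
contact_force: [-2.4, -0.5, 2.1]
width: 0.0234
grip_force: 63.0
```

Call:
carry_out([
  [[-0.04,0,-0.1],0],
  [[0,0,0],0],
])

```text
t: 9.15
eef_pos: [0.5819, -0.2254, 0.1884]
tcp_rot: [3.139, 0.114, 0.001]
contact_force: [-1.2, -1.2, 3.5]
width: 0.0234
grip_force: 63.1
```

Call:
carry_out([
  [[0,0,-0.1],0],
  [[0,0,-0.1],0],
])

```text
t: 9.35
eef_pos: [0.5819, -0.2253, 0.1865]
tcp_rot: [3.139, 0.114, 0.001]
contact_force: [-1.5, 0.6, 5.4]
width: 0.0233
grip_force: 63.2
```

Call:
carry_out([
  [[0,0,-0.1],0],
  [[0,0,-0.1],0],
])

```text
t: 9.55
eef_pos: [0.5818, -0.2252, 0.1843]
tcp_rot: [3.139, 0.114, 0.0]
contact_force: [-2.3, -0.8, 4.2]
width: 0.0234
grip_force: 63.2
```

Call:
carry_out([
  [[-0.03,0,-0.15],0],
  [[0,0,-0.15],0],
  [[0,0,-0.15],0],
])

```text
t: 9.85
eef_pos: [0.5818, -0.2252, 0.1799]
tcp_rot: [3.139, 0.115, 0.001]
contact_force: [-1.4, 1.4, 4.8]
width: 0.023
grip_force: 63.3
```

Call:
carry_out([
  [[0,0,-0.15],0],
  [[0,0,-0.15],0],
  [[0,0,-0.15],0],
])

```text
t: 10.15
eef_pos: [0.5818, -0.2251, 0.1753]
tcp_rot: [3.139, 0.115, 0.001]
contact_force: [-2.1, -0.7, 6.3]
width: 0.0233
grip_force: 63.3
```

Call:
carry_out([
  [[0,0,-0.15],0],
  [[0,0,-0.15],0],
  [[0,0,-0.15],0],
])

```text
t: 10.45
eef_pos: [0.5817, -0.2251, 0.1708]
tcp_rot: [3.14, 0.114, 0.001]
contact_force: [-2.3, 0.4, 6.9]
width: 0.0239
grip_force: 63.3
```

Call:
carry_out([
  [[0,0,-0.15],0],
  [[0,0,-0.15],0],
  [[0,0,-0.15],0],
])

```text
t: 10.75
eef_pos: [0.5817, -0.2252, 0.1663]
tcp_rot: [3.139, 0.114, 0.001]
contact_force: [-1.6, -0.4, 5.1]
width: 0.0231
grip_force: 63.3
```

Call:
carry_out([
  [[0,0,-0.15],0],
  [[0,0,-0.15],0],
  [[0,0,-0.15],0],
])

```text
t: 11.05
eef_pos: [0.5817, -0.2252, 0.1618]
tcp_rot: [3.139, 0.114, 0.001]
contact_force: [-2.0, 0.3, 5.5]
width: 0.0234
grip_force: 63.3
```

Call:
carry_out([
  [[0,0,-0.1],0],
  [[0,0,-0.1],0],
  [[0,0,-0.1],0],
])

```text
t: 11.35
eef_pos: [0.5817, -0.2251, 0.1588]
tcp_rot: [-3.139, -0.114, -0.001]
contact_force: [-2.0, 1.0, 4.8]
width: 0.023
grip_force: 63.2
```

Call:
carry_out([
  [[0,0,-0.1],0],
  [[0,0,-0.1],0],
])

```text
t: 11.55
eef_pos: [0.5817, -0.2251, 0.1567]
tcp_rot: [-3.139, -0.115, -0.0]
contact_force: [-1.2, -0.4, 4.0]
width: 0.0234
grip_force: 63.1
```

Call:
carry_out([
  [[0,0,-0.1],0],
  [[0,0,-0.1],0],
])

```text
t: 11.75
eef_pos: [0.5816, -0.2251, 0.1546]
tcp_rot: [-3.139, -0.114, -0.0]
contact_force: [-0.9, -0.0, 2.4]
width: 0.0234
grip_force: 62.9
```

Call:
carry_out([
  [[0,0,-0.1],0],
])

```text
t: 11.85
eef_pos: [0.5816, -0.2251, 0.1536]
tcp_rot: [-3.139, -0.115, -0.0]
contact_force: [-0.3, -0.6, 2.4]
width: 0.023
grip_force: 62.8
```

Call:
carry_out([
  [[0,0,-0.1],0],
])

```text
t: 11.95
eef_pos: [0.5816, -0.2251, 0.1525]
tcp_rot: [-3.139, -0.114, -0.0]
contact_force: [1.1, 0.5, -1.1]
width: 0.0234
grip_force: 62.5
```

Call:
carry_out([
  [[0,0,-0.1],0],
])

```text
t: 12.05
eef_pos: [0.5816, -0.2251, 0.1515]
tcp_rot: [-3.139, -0.114, -0.0]
contact_force: [0.5, 0.7, -1.8]
width: 0.0232
grip_force: 62.5
```

Call:
carry_out([
  [[0,0,-0.1],0],
])

```text
t: 12.15
eef_pos: [0.5816, -0.2251, 0.1505]
tcp_rot: [-3.139, -0.114, -0.0]
contact_force: [0.8, 0.4, -1.1]
width: 0.0234
grip_force: 62.5
```

The force dropped sharply at z of about 0.153, which is the click. Now half-millimetre steps to the stop.

Call:
carry_out([
  [[0,0,-0.05],0],
])

```text
t: 12.25
eef_pos: [0.5816, -0.2252, 0.1501]
tcp_rot: [-3.139, -0.114, -0.0]
contact_force: [1.1, 0.1, 0.4]
width: 0.0231
grip_force: 62.5
```

Call:
carry_out([
  [[0,0,-0.05],0],
])

```text
t: 12.35
eef_pos: [0.5816, -0.2251, 0.1497]
tcp_rot: [-3.139, -0.114, -0.0]
contact_force: [1.0, -0.3, -0.5]
width: 0.0236
grip_force: 62.5
```

Call:
carry_out([
  [[0,0,-0.05],0],
])

```text
t: 12.45
eef_pos: [0.5816, -0.2252, 0.1493]
tcp_rot: [3.139, 0.114, 0.0]
contact_force: [0.6, 0.2, 1.8]
width: 0.0232
grip_force: 62.6
```

Call:
carry_out([
  [[0,0,-0.05],0],
])

```text
t: 12.55
eef_pos: [0.5817, -0.2252, 0.149]
tcp_rot: [3.139, 0.114, 0.001]
contact_force: [0.6, -0.3, 3.4]
width: 0.0231
grip_force: 62.8
```

Call:
carry_out([
  [[0,0,-0.05],0],
])

```text
t: 12.65
eef_pos: [0.5817, -0.2252, 0.1487]
tcp_rot: [3.139, 0.114, 0.001]
contact_force: [0.8, 0.7, 5.2]
width: 0.0233
grip_force: 63.0
```

Call:
carry_out([
  [[0,0,0],0],
])

```text
t: 12.75
eef_pos: [0.5816, -0.2252, 0.1486]
tcp_rot: [3.139, 0.114, 0.001]
contact_force: [0.3, 1.7, 5.6]
width: 0.0233
grip_force: 63.0
```

The force rose at about 6 N/mm, which matches the sprung pad, to about 7 N net, and fx shows the ball is no longer pushing. That is the stop, so I release and retreat.

Call:
carry_out([
  [[0,0,0],0],
  [[0,0,0],0],
  [[0,0,0],0],
  [[0,0,0],0],
  [[0,0,0],0],
  [[0,0,0],0],
], grip=0.8)

```text
t: 13.35
eef_pos: [0.5814, -0.2252, 0.1482]
tcp_rot: [-3.139, -0.114, 0.0]
contact_force: [0.4, 0.5, -0.2]
width: 0.0681
grip_force: 0.0
```

Call:
carry_out([
  [[0,0,1],0],
  [[0,0,2],0],
  [[0,0,3],0],
  [[0,0,3],0],
  [[0,0,3],0],
  [[0,0,0],0],
  [[0,0,0],0],
  [[0,0,0],0],
])

```text
t: 14.15
eef_pos: [0.581, -0.225, 0.2678]
tcp_rot: [-3.139, -0.114, 0.002]
contact_force: [-0.5, 0.3, -0.4]
width: 0.0684
grip_force: 0.0
```

Run:
```python
from h import *
o=bot.get_obs(); print(o['t'],o['eef_pos'],o['contact_force'],o['width'])
s=cap('side','s6')
cv2.imwrite('pics/s6c.png',cv2.resize(s['color'][60:280,150:350],None,fx=2.7,fy=2.7,interpolation=cv2.INTER_CUBIC)[:,:,::-1])
```

```text
14.15 [ 0.58096313 -0.22503176  0.26780435] [-0.45366193  0.33340928 -0.37470316] 0.06842639559336788
```

View pics/s6c.png

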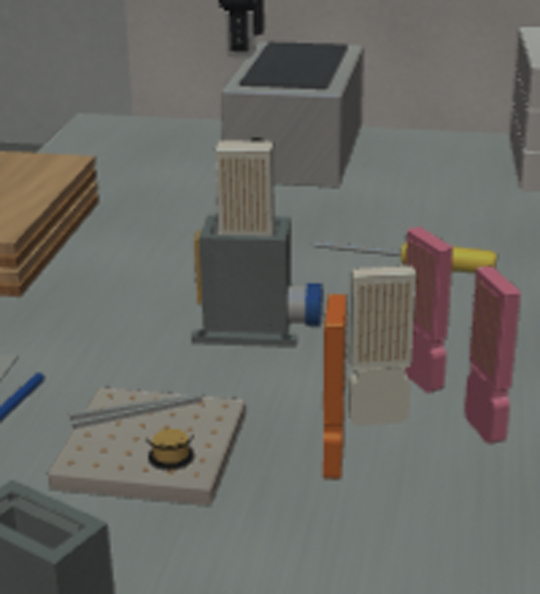

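The cassette stands upright in the holder with its top edge at crop (218-272, 150). The thin cassette still stands and the gripper is clear. A quick height check, then hand in.

Run:
```python
from h import *
s=pickle.load(open('s6.pkl','rb'))
o,d=ray(s,np.array([(219,151),(272,151)])/2.7-.3+[150,60])
n=np.array([-np.sin(.073),np.cos(.073),0]);c0=np.array([.585,-.2245,0])+n*.012
print(o+d*(((c0-o)@n)/(d@n))[:,None]); print(bot.hand_in())
```

```text
[[ 0.60425097 -0.21106013  0.1826105 ]
 [ 0.55674725 -0.21453408  0.18390291]]
the job is handed in; nothing more can be done
None
```

The thick cassette is in the wide-slot holder: it clicked past the ball, I stopped at about 7 N on the stop and let go, the thin cassette still stands, and the job was handed in at about 14 s (no verdict was returned).

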